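# Hold up the carrier with the brass tee

## Robot

A 6-joint arm with a two-finger parallel gripper is mounted at the origin on the work surface. World frame = base frame: x ahead of the robot, y to its left, z up, the work surface at z = 0. Lengths are in m, angles in rad, forces in N, time in s.
With the tool pointing down it reaches from about 0.25 to 0.725 m from the base axis. Payload 4 kg.
Tool frame: the origin (TCP) lies midway between the tips of the shut fingers; the grasp point (between the pads) lies 19 mm behind it (bot.grasp_offset is the distance from the TCP to the grasp point, in m); z points along the fingers, y is the direction in which the jaws open and shut (so a half turn about z gives the same grasp; the last joint's range is limited). The gripper opens to 85 mm and grips with 20 to 120 N. Pads are 22 mm wide; open, the fingers measure 114 mm over their backs; the gripper's body (76 mm by 85 mm) begins 54 mm behind the grasp point. The pads swing forward as they close: fully open they stand 13 mm farther back than shut.
Start: joints at [-1.197, 0.241, 0.005, 1.335, 0, 1.571], TCP at [0.183, -0.465, 0.203] pointing down, gripper open.
Joint ranges: [-2.72, 2.72], [-1.05, 1.87], [-1.09, 1.28], [-1.99, 2.15], [-1.42, 1.44], [-3.14, 3.14]. Speed limits (rad/s): [2.79, 2.79, 3.14, 3.14, 3.14, 3.14].

## Interface

Orientations are given as a unit quaternion [x, y, z, w].
In Python, from workcell import sensors, optics, bot gives the robot as it stands.
- The arm moves only by the tool apply_moves, never from a script. Its argument "plan" is one flat list of numbers, 6 for each row, row after row: the shift along the tool's x, y, z in m, then the turn, a rotation vector about the tool's x, y, z in rad. In form: [tx, ty, tz, ax, ay, az, tx, ty, tz, ax, ay, az, ...]. A call has 1 to 12 rows; each row is the pose to reach, as a shift and turn from the pose commanded when the call began, along the tool's axes at that moment; what a row does not reach only later rows make up. A row lasts 1/12 s, in which the tool goes at most 41.7 mm and 7.16 degrees, less where a joint would pass 70% of its speed; a pose out of reach is approached as far as the arm can. A call with a gripper value outside its range is refused whole. "grip" is the finger opening in m, from 0 to 0.0854, set as the call begins (left out, the last holds). The fingers move at their own pace and stop on an object; the grip force is fixed at half the most. Time passes only in rows, so rows that repeat a pose let the fingers close. It gives the time, the measured TCP pose, the force and the opening at its end, in the units of the state.
- sensors.get_obs(): the state, without advancing time (a new reading comes with each control period).
- optics.camera(name): name is "side" or "top" or "wrist"; returns a dict with "pixels" (384x512x3 uint8, red, green, blue), "fx", "fy", "cx", "cy" (pixels), "pose" (4x4, takes a point from camera to world coordinates); the wrist camera has in their place "tool_from_camera" (4x4, takes a point from camera to tool coordinates, whose origin is the TCP and whose axes are the flange's). Camera axes: x right, y up, looking along -z (the intrinsics and any distortion apply to the point x, -y, -z); pixel columns grow to the right and rows downward; lengths in m; the calibration is good to about 2 mm. A picture is of the moment at which its call begins: read the wrist's pose just before it. There is no depth.
- bot.job_done(): hands the job in, once; it reports no verdict.
The state is a dict: "clock": time; "joint_pos": joint angles; "joint_vel": joint speeds; "tau": joint torques, N m; "eef_pos": TCP position; "tool_rot": TCP orientation; "ft_force": force on the tool from outside, world axes, zero at the start; "ft_torque": the same for the moment, N m; "grip_width": finger opening in m.
Only numpy, scipy, OpenCV 4.12 (cv2) and the standard library are available. Lean on these libraries where they do the work, as an engineer would, in place of code of your own. Each camera call takes 0.05 s, during which the arm holds its last target.

## Task

Three grey carriers stand on the pick stand; find the one with the brass pipe tee in it, lift it by its black handle until its underside is at least 10 cm above the stand's top, and hold it there level and still for two seconds, ready to be handed over. Do not tip the tee out, and leave the other carriers, their contents and the things on the bench where they are. The program finishes while the robot is still holding the carrier up: do not put it down.

Things in the scene. Friction and masses are not known exactly. Their poses are not given: they have to be found in the camera images.
- stand: fixed low pick stand: grey top, orange long edges, blue corners, 260 mm (x) x 560 mm (y) x 50 mm high. Origin: centre of its underside on the bench; its flat top is 50 mm above. The carriers stand side by side on it, about 180 mm apart along its y axis.
- caddy_1: open grey plastic carrier, the one at the +y end (robot's left). Tray 190 (x) x 120 (y) x 45 mm high, walls and floor 5 mm. A black handle bar runs along its x axis over the middle between two end posts (32 mm wide, 6 mm thick, outer faces 100 mm from centre, top 145 mm up). Loose, 0.4 kg (+-20 %), balanced midway. Origin: centre of the underside. All three look alike.
- caddy_2: open grey plastic carrier, the middle one. Tray 190 (x) x 120 (y) x 45 mm high, walls and floor 5 mm. A black handle bar runs along its x axis over the middle between two end posts (32 mm wide, 6 mm thick, outer faces 100 mm from centre, top 145 mm up). Loose, 0.4 kg (+-20 %), balanced midway. Origin: centre of the underside. All three look alike.
- caddy_3: open grey plastic carrier, the one at the -y end (robot's right). Tray 190 (x) x 120 (y) x 45 mm high, walls and floor 5 mm. A black handle bar runs along its x axis over the middle between two end posts (32 mm wide, 6 mm thick, outer faces 100 mm from centre, top 145 mm up). Loose, 0.4 kg (+-20 %), balanced midway. Origin: centre of the underside. All three look alike.
- caddy_1_handle (a point): centre of the black handle bar of caddy_1, 135 mm above its underside. The bar runs 190 mm along this point's x axis, is 16 mm wide (y, across which it is gripped) and 20 mm tall; nothing but the contents below it
- caddy_2_handle (a point): centre of the black handle bar of caddy_2, 135 mm above its underside. The bar runs 190 mm along this point's x axis, is 16 mm wide (y, across which it is gripped) and 20 mm tall; nothing but the contents below it
- caddy_3_handle (a point): centre of the black handle bar of caddy_3, 135 mm above its underside. The bar runs 190 mm along this point's x axis, is 16 mm wide (y, across which it is gripped) and 20 mm tall; nothing but the contents below it
- brass_tee: yellow brass pipe tee lying flat in one of the three carriers, anywhere along it (up to 45 mm off its middle): run 68 mm long along its x axis, one branch reaching 36 mm to +y, collars 40 mm in diameter. Loose, about 0.35 kg (varies 0.25 to 0.5 kg), so it shifts the loaded carrier's balance point towards itself. Origin: under the crossing of the axes, at floor height.
- steel_flange: dark steel flange in another carrier: disc 66 mm in diameter, 12 mm thick, with a hub, 34 mm high in all. Loose, 0.3 kg. Origin: centre of the underside.
- blue_clamp: blue plastic pipe clamp in the remaining carrier, 66 x 34 mm, 31 mm high. Loose, 0.12 kg. Origin: centre of the underside.
- carton: small brown carton on the bench to the robot's left, 110 x 90 mm, 80 mm high. Loose. Origin: centre of the underside.
- screwdriver: screwdriver lying on the bench to the robot's right, along its x axis. Loose.
- tin: blue-banded tin 70 mm in diameter, 70 mm high, on the bench beyond the carton, left of the stand. Loose. Origin: centre of the underside.
Not all that is in view belongs to the job. What is shaped like the caddy_1 but green is not meant.

How it is judged:
By the outcome, as a careful person would: the job done as asked, in the order asked, and still so for the second after the job is handed in, while the arm keeps its last pose, push and grip.
It also fails if it takes over 35 s, if anything falls off the work surface, if the arm or the gripper's body presses on something with over 40 N, if the wrist force passes 120 N, or if a joint passes its speed limit or range.

## Working session

There is one attempt and no reset: what is moved stays moved. The work goes in short steps, Python scripts to look and compute and a tool call to move; the robot and the scene stay as the last step left them, time stands still between calls to the robot, and variables do not carry over. Pictures are saved under pics/ and viewed, and the job is handed in when it is done.

Besides the shell and the picture viewer there is one more tool, called after "Request:" as name(argument=value, ...), one argument or row to a line, values as JSON. apply_moves: Moves the arm, as the interface text tells. Its arguments: {"type":"object","properties":{"plan":{"type":"array","items":{"type":"number"}},"grip":{"type":"number"}},"required":["plan"]}

```bash
mkdir -p pics
cat > h.py <<'E'
from workcell import sensors, optics, bot
import numpy as np, cv2
from scipy.spatial.transform import Rotation as R
def shot(n,f):
    o=sensors.get_obs(); c=optics.camera(n); cv2.imwrite('pics/'+f,c['pixels'][:,:,::-1].copy())
    if 'pose' in c: P=np.array(c['pose'])
    else:
        T=np.eye(4);T[:3,:3]=R.from_quat(o['tool_rot']).as_matrix();T[:3,3]=o['eef_pos'];P=T@np.array(c['tool_from_camera'])
    return c,P
def cast(c,P,uv,z):
    uv=np.atleast_2d(np.array(uv,float))
    d=np.stack([(uv[:,0]-c['cx'])/c['fx'],-(uv[:,1]-c['cy'])/c['fy'],-np.ones(len(uv))],1)@P[:3,:3].T
    return P[:3,3]+d*((z-P[2,3])/d[:,2])[:,None]
E
python3 - <<'E'
from h import *
o=sensors.get_obs();print({k:np.round(v,3) for k,v in o.items()})
for n in ['top','side','wrist']:
    c,P=shot(n,n+'0.png');print(n,[k for k in c if k!='pixels'],c['fx'],c['fy'],c['cx'],c['cy'],{k:c[k] for k in c if 'dist' in k});print(P.round(3))
E
```

```text
{'clock': np.float64(0.0), 'joint_pos': array([-1.197,  0.241,  0.004,  1.335, -0.   ,  1.571]), 'joint_vel': array([ 0.   ,  0.001, -0.001, -0.002,  0.   ,  0.001]), 'tau': array([ 1.0000e-03, -3.7232e+01,  2.5241e+01,  1.7000e-02,  0.0000e+00,
       -0.0000e+00]), 'eef_pos': array([ 0.182, -0.465,  0.202]), 'tool_rot': array([ 0.983,  0.186, -0.   , -0.001]), 'ft_force': array([-0.946,  0.147, -0.919]), 'ft_torque': array([-0.04 ,  0.03 ,  0.007]), 'grip_width': np.float64(0.085)}
top ['fx', 'fy', 'cx', 'cy', 'pose'] 497.78865251060836 497.78865251060836 250.62842899539302 197.42412485648865 {}
[[ 0.01   0.981 -0.191  0.13 ]
 [-1.     0.011  0.003 -0.005]
 [ 0.005  0.191  0.982  1.821]
 [ 0.     0.     0.     1.   ]]
side ['fx', 'fy', 'cx', 'cy', 'pose'] 365.71388983763995 365.71388983763995 249.3852773570542 189.1454908681796 {}
[[ 0.99   0.114 -0.083  0.341]
 [-0.14   0.73  -0.669 -0.895]
 [-0.016  0.674  0.739  1.089]
 [ 0.     0.     0.     1.   ]]
wrist ['fx', 'fy', 'cx', 'cy', 'tool_from_camera'] 325.7658192312178 325.7658192312178 257.6076180708292 196.93798430276965 {}
[[ 0.365  0.899  0.243  0.244]
 [-0.931  0.353  0.094 -0.441]
 [-0.001 -0.261  0.965  0.374]
 [ 0.     0.     0.     1.   ]]
```

View pics/top0.png

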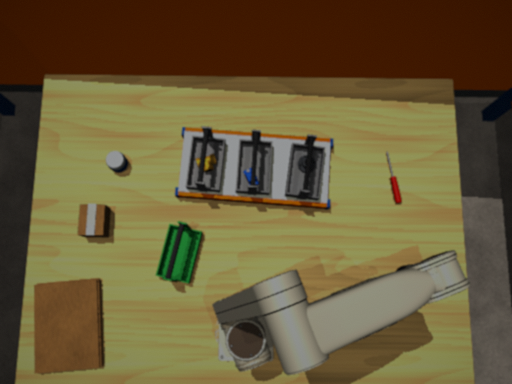

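View pics/side0.png

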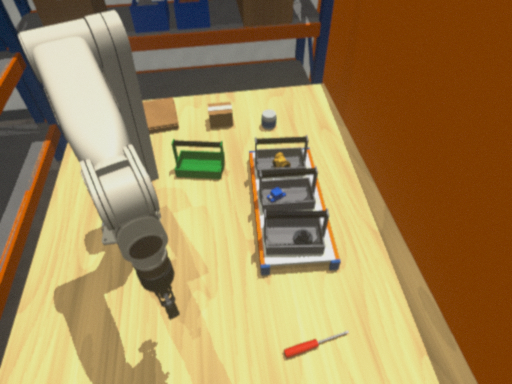

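The brass tee is in the left carrier, caddy_1 (top view about (208,160), side view about (281,159)). The clamp is in the middle carrier and the flange is in the right one. I'll zoom in on caddy_1 next.

Run:
```python
from h import *
a=cv2.imread('pics/top0.png')[115:220,165:265];cv2.imwrite('pics/topz.png',cv2.resize(a,None,fx=5.6,fy=5.6,interpolation=cv2.INTER_CUBIC)*1)
a=cv2.imread('pics/side0.png')[125:205,235:335];cv2.imwrite('pics/sidez.png',cv2.resize(a,None,fx=7,fy=7,interpolation=cv2.INTER_CUBIC))
```

```text
(no output)
```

View pics/topz.png

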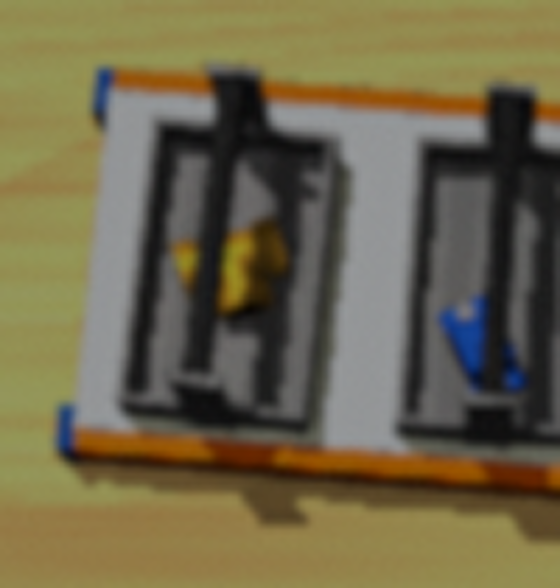

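View pics/sidez.png

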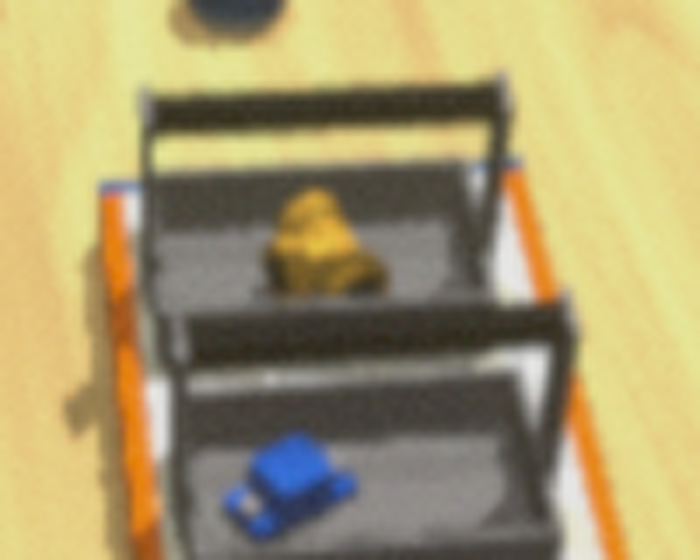

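Run:
```python
from h import *
c,P=shot('top','top1.png')
f=lambda l:[(165+x/5.6-.4,115+y/5.6-.4) for x,y in l]
e=cast(c,P,f([(235,70),(199,378)]),0.195);print('bar',e,np.linalg.norm(e[0]-e[1]),e.mean(0),np.degrees(np.arctan2(*(e[0]-e[1])[[1,0]])))
t=cast(c,P,f([(160,120),(338,150),(308,430),(122,410)]),0.095);print('rim',t,t.mean(0))
print('tee',cast(c,P,f([(175,245),(235,310),(285,230),(225,265)]),0.09))
s,Q=shot('side','side1.png')
g=lambda l:[(235+x/7-.4,125+y/7-.4) for x,y in l]
e=cast(s,Q,g([(150,90),(503,78)]),0.195);print('side bar',e,e.mean(0),np.linalg.norm(e[0]-e[1]))
print('tee side',cast(s,Q,g([(320,245)]),.075))
```

```text
bar [[0.69075891 0.14270749 0.195     ]
 [0.49774489 0.15901696 0.195     ]] 0.19370185637981807 [0.5942519  0.15086222 0.195     ] -4.829955218791595
rim [[0.69082208 0.19928509 0.095     ]
 [0.67198436 0.08394857 0.095     ]
 [0.48743172 0.09924512 0.095     ]
 [0.49904517 0.21717216 0.095     ]] [0.58732083 0.14991273 0.095     ]
tee [[0.60880096 0.18756631 0.09      ]
 [0.56626637 0.14790605 0.09      ]
 [0.61958825 0.11720411 0.09      ]
 [0.59590428 0.15511466 0.09      ]]
side bar [[0.50323649 0.17272176 0.195     ]
 [0.69399469 0.15231858 0.195     ]] [0.59861559 0.16252017 0.195     ] 0.191846248333327
tee side [[0.60077291 0.16313131 0.075     ]]
```

Request:
apply_moves(
  plan=[0,0,-0.03,0,0,0,0,0,-0.065,0,0,0,0.02,-0.014,-0.1,0,0,0.02,0.05,-0.035,-0.11,0,0,0.05,0.08,-0.056,-0.11,0,0,0.08,0.11,-0.077,-0.11,0,0,0.1,0.14,-0.098,-0.11,0,0,0.13,0.17,-0.119,-0.11,0,0,0.15,0.2,-0.14,-0.11,0,0,0.17,0.23,-0.161,-0.11,0,0,0.19,0.26,-0.182,-0.11,0,0,0.21,0.28,-0.196,-0.11,0,0,0.23],
  grip=0.085,
)

```text
clock: 1.25
eef_pos: [0.3727, -0.1782, 0.313]
tool_rot: [0.997, 0.072, 0.0, -0.0]
ft_force: [0.2, -0.6, 0.6]
grip_width: 0.0849
```

Request:
apply_moves(
  plan=[0.025,-0.028,0,0,0,0.022,0.05,-0.056,0,0,0,0.045,0.077,-0.085,0,0,0,0.068,0.104,-0.115,0,0,0,0.09,0.13,-0.145,0,0,0,0.112,0.157,-0.174,0,0,0,0.135,0.184,-0.204,0,0,0,0.158,0.211,-0.235,0,0,0,0.18,0.238,-0.265,0,0,0,0.21,0.258,-0.288,0,0,0,0.23,0.266,-0.296,0,0,0,0.23,0.266,-0.296,0,0,0,0.23],
)

```text
clock: 2.25
eef_pos: [0.5763, 0.002, 0.3122]
tool_rot: [1.0, -0.008, -0.001, -0.018]
ft_force: [-0.1, 0.7, -0.7]
grip_width: 0.0851
```

Run:
```python
from h import *
o=sensors.get_obs();print(o['eef_pos'],o['tool_rot'],o['joint_pos'],o['joint_vel'])
c,P=shot('wrist','w1.png');np.savez('w1',P=P,fx=c['fx'],fy=c['fy'],cx=c['cx'],cy=c['cy'])
```

```text
[0.57632985 0.00199434 0.31223997] [ 9.99814987e-01 -7.89147802e-03 -9.86200235e-04 -1.75140800e-02] [-0.01669916  0.39272093  0.49749522  1.67785246  0.0350112   3.14063909] [-0.01744825  0.1385299   0.21571165  0.07675477 -0.00870602  0.00144606]
```

View pics/w1.png

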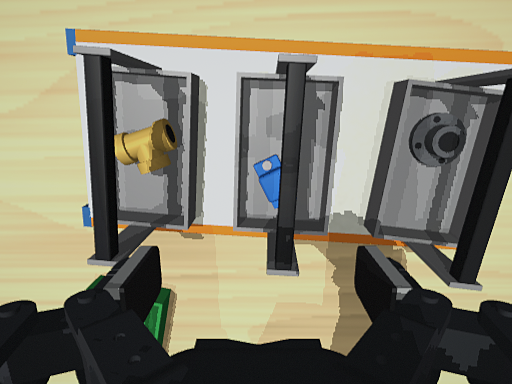

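The last joint is at its 3.14 limit, so I'll use the grasp turned by half a turn (j6 about 0.33).

Request:
apply_moves(
  plan=[0,0,0,0,0,-0.06,0,0,0,0,0,-0.18,0,0,0,0,0,-0.3,0,0,0,0,0,-0.42,0,0,0,0,0,-0.54,0,0,0,0,0,-0.66,0,0,0,0,0,-0.78,0,0,0,0,0,-0.9,0,0,0,0,0,-1.02,0,0,0,0,0,-1.14,0,0,0,0,0,-1.26,0,0,0,0,0,-1.38],
)

```text
clock: 3.3
eef_pos: [0.5752, 0.0027, 0.3132]
tool_rot: [0.774, 0.633, 0.011, -0.014]
ft_force: [-0.3, -0.1, -0.5]
grip_width: 0.085
```

```bash
cat >> h.py <<'E'
def delta(pos,yaw,p0=None,q0=None):
    o=sensors.get_obs();p0=o['eef_pos'];r0=R.from_quat(o['tool_rot'])
    rt=R.from_euler('z',yaw)*R.from_euler('x',np.pi)
    print('now',np.round(p0,4),'z',r0.as_matrix()[:,2].round(4),'yaw',np.arctan2(*r0.as_matrix()[[1,0],0]).round(4),'J',np.round(o['joint_pos'],3))
    print('d',r0.inv().apply(np.array(pos)-p0).round(4),(r0.inv()*rt).as_rotvec().round(4))
E
python3 - <<'E'
from h import *
delta([.592,.151,.31],np.pi-0.085)
E
```

```text
now [0.5752 0.0027 0.3132] z [-8.000e-04  3.540e-02 -9.994e-01] yaw 1.371 J [-0.016  0.39   0.495  1.678  0.035  1.755]
d [ 0.1485 -0.0129  0.0084] [ 0.0232 -0.0326 -1.6852]
```

Request:
apply_moves(
  plan=[0.006,0,0,0,0,-0.06,0.018,-0.001,0.001,0,0,-0.18,0.031,-0.003,0.002,0,0,-0.3,0.045,-0.004,0.003,0,0,-0.42,0.06,-0.005,0.004,0,0,-0.54,0.075,-0.006,0.005,0,0,-0.66,0.09,-0.008,0.006,0,0,-0.78,0.105,-0.009,0.007,0,0,-0.9,0.12,-0.01,0.008,0,0,-1.02,0.135,-0.012,0.008,0,0,-1.14,0.145,-0.013,0.008,0,0,-1.26,0.1485,-0.013,0.0085,0,0,-1.38],
)

```text
clock: 4.3
eef_pos: [0.5928, 0.1526, 0.3098]
tool_rot: [0.193, 0.981, 0.018, -0.004]
ft_force: [-0.3, -0.2, -0.4]
grip_width: 0.0849
```

Run:
```python
from h import *
delta([.592,.151,.31],np.pi-0.085)
```

```text
now [0.5928 0.1526 0.3098] z [-0.001   0.0359 -0.9994] yaw 2.7534 J [0.233 0.467 0.605 1.701 0.035 0.622]
d [ 0.0001 -0.0018 -0.0003] [ 0.0348 -0.0094 -0.3034]
```

Request:
apply_moves(
  plan=[0,0,0,0.01,-0.003,-0.1,0,0,0,0.023,-0.006,-0.2,0,-0.002,0,0.035,-0.009,-0.303,0,-0.002,0,0.035,-0.009,-0.303,0,-0.002,0,0.035,-0.009,-0.303],
)

```text
clock: 4.72
eef_pos: [0.5922, 0.1491, 0.3097]
tool_rot: [0.048, 0.999, -0.0, -0.0]
ft_force: [-0.2, 0.6, 0.7]
grip_width: 0.0851
```

Run:
```python
from h import *
delta([.592,.151,.31],np.pi-0.085)
c,P=shot('wrist','w2.png');np.savez('w2',P=P)
```

```text
now [0.5922 0.1491 0.3097] z [-6.e-04 -4.e-04 -1.e+00] yaw 3.0459 J [ 0.247  0.473  0.614  1.713 -0.     0.343]
d [ 0.0003  0.0018 -0.0003] [-0.0005 -0.0006 -0.0107]
```

View pics/w2.png

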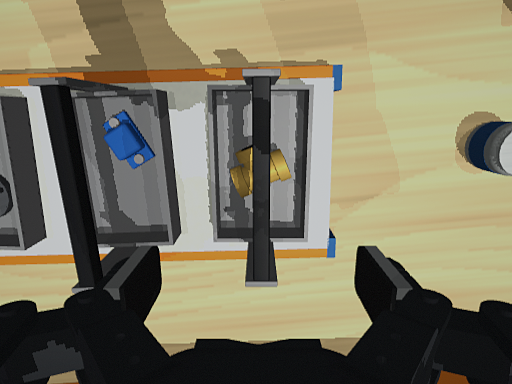

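Run:
```python
from h import *
P=np.load('w2.npz')['P'];z=np.load('w1.npz');c={k:float(z[k]) for k in ['fx','fy','cx','cy']}
im=cv2.imread('pics/w2.png');hsv=cv2.cvtColor(im,cv2.COLOR_BGR2HSV)
v=im.max(2)
pts=[]
for r in (85,110,130,215,230,250):
    x=np.where(v[r,235:290]<48)[0]+235; print(r,x.min() if len(x) else None,x.max() if len(x) else None,len(x))
    print(v[r,245:280])
m=cv2.inRange(hsv,(15,120,60),(32,255,255));m[:130]=0;m[210:]=0;m[:,:220]=0;m[:,300:]=0
ys,xs=np.nonzero(m);print('tee bbox',xs.min(),xs.max(),ys.min(),ys.max(),xs.mean(),ys.mean())
print('tee',cast(c,P,[(xs.mean(),ys.mean()),(xs.min(),ys.min()),(xs.max(),ys.max())],.08))
e=cast(c,P,[(262,70),(260.5,286)],.195);print('ends',e,e.mean(0),np.linalg.norm(e[0]-e[1]))
cv2.imwrite('pics/w2z.png',cv2.resize(im[55:300,190:330],None,fx=2.4*1.0,fy=2.4,interpolation=cv2.INTER_CUBIC))
```

```text
85 252 270 4
[ 78  70  65  67  54  59  95  30  37  53  52  51  53  53  54  55  56  57
  58  59  61  60  61  66  40  28 111 131 129 129 148 146 144 144 143]
110 253 270 18
[133 132 128 152 153 155 170  51  12  31  30  29  32  30  31  32  32  32
  33  32  32  33  32  33  11  35 167 160 157 158 146 146 147 147 147]
130 253 269 17
[133 130 153 153 153 156 171  50   9  28  30  29  29  29  29  32  30  31
  31  33  33  32  30  31   3  84 166 160 158 159 148 148 148 149 149]
215 253 269 15
[ 68  68  67  64  88  89  92  76  26  31  37  39  39  46  47  47  49  43
  45  44  44  45  51  31   0 169 159 156 145 145 146 145 146 146 145]
230 235 289 47
[44 44 44 43 43 47 48 39 19 31 36 37 39 39 46 47 47 50 50 44 44 46 48 33
 18 48 47 48 46 46 46 47 47 46 47]
250 248 273 21
[195 207 124  43  40  42  45  47  18  35  41  41  43  44  44  44  47  47
  47  49  49  51  54  36  16  46  48  44  36 213 201 196 195 195 194]
tee bbox 230 290 147 197 256.67709147771694 170.24784988272089
tee [[0.59967915 0.14700143 0.08      ]
 [0.56784067 0.1172476  0.08      ]
 [0.63813373 0.18597139 0.08      ]]
ends [[0.4960439  0.16190088 0.195     ]
 [0.69384617 0.14210912 0.195     ]] [0.59494504 0.152005   0.195     ] 0.19878996472374663
```

View pics/w2z.png

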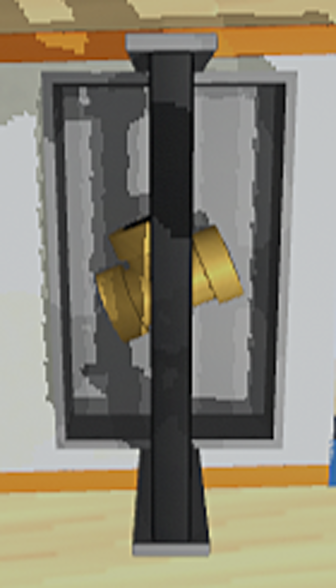

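Handle centre is at about (0.595, 0.152). The measured length is 199 mm against the 200 mm given, and the yaw is −0.097. The tee crossing is only a few mm to the +x side of the middle. So I'll grip at x ≈ 0.597.

Run:
```python
from h import *
delta([.597,.1518,.165],np.pi-0.097)
```

```text
now [0.5923 0.149  0.3098] z [-5.e-04 -4.e-04 -1.e+00] yaw 3.0458 J [ 0.247  0.473  0.614  1.713 -0.     0.342]
d [-0.0045  0.0033  0.1448] [-0.0004 -0.0005  0.0012]
```

Request:
apply_moves(
  plan=[-0.0045,0.0033,0.005,0,0,0,-0.0045,0.0033,0.02,0,0,0,-0.0045,0.0033,0.04,0,0,0,-0.0045,0.0033,0.06,0,0,0,-0.0045,0.0033,0.08,0,0,0,-0.0045,0.0033,0.095,0,0,0,-0.0045,0.0033,0.11,0,0,0,-0.0045,0.0033,0.122,0,0,0,-0.0045,0.0033,0.132,0,0,0,-0.0045,0.0033,0.14,0,0,0,-0.0045,0.0033,0.145,0,0,0,-0.0045,0.0033,0.145,0,0,0],
)

```text
clock: 5.77
eef_pos: [0.5967, 0.1514, 0.1634]
tool_rot: [0.047, 0.999, -0.001, -0.001]
ft_force: [-0.4, -1.1, -0.5]
grip_width: 0.085
```

Run:
```python
from h import *
delta([.597,.1518,.165],np.pi-0.097)
shot('wrist','w3.png');shot('side','s3.png')
a=cv2.imread('pics/s3.png')[60:280,180:400];b=cv2.imread('pics/w3.png');cv2.imwrite('pics/c3.png',np.hstack([cv2.resize(a,(384,384)),b[:, 60:460]]))
```

```text
now [0.5967 0.1514 0.1634] z [-0.0024 -0.0012 -1.    ] yaw 3.0475 J [ 2.490e-01  4.930e-01  2.700e-01  1.351e+00 -1.000e-03  3.430e-01]
d [-0.0002  0.0004 -0.0016] [-0.0014 -0.0023  0.003 ]
```

View pics/c3.png

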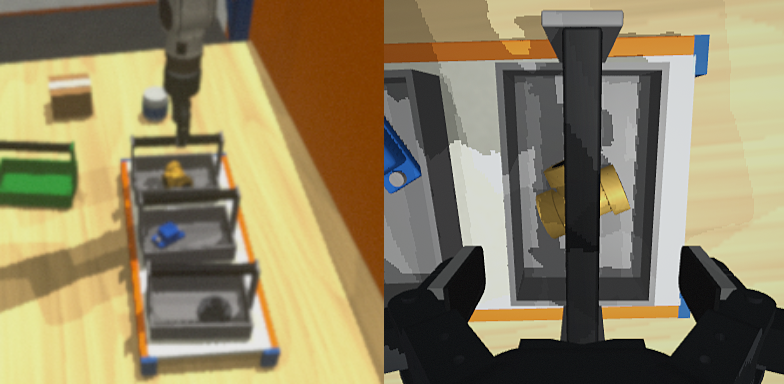

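The bar (column about 582) sits centred between the fingers at 484 and 680, and there is no contact. I'll close now.

Request:
apply_moves(
  plan=[0,0,0,0,0,0,0,0,0,0,0,0,0,0,0,0,0,0,0,0,0,0,0,0,0,0,0,0,0,0,0,0,0,0,0,0,0,0,0,0,0,0,0,0,0,0,0,0,0,0,0,0,0,0,0,0,0,0,0,0],
  grip=0.0,
)

```text
clock: 6.7
eef_pos: [0.5974, 0.1516, 0.1651]
tool_rot: [0.047, 0.999, -0.0, 0.0]
ft_force: [-1.2, 0.2, 3.7]
grip_width: 0.0123
```

Request:
apply_moves(
  plan=[0,0,0,0,0,0,0,0,0,0,0,0,0,0,0,0,0,0,0,0,0,0,0,0],
)

```text
clock: 7.03
eef_pos: [0.5974, 0.1516, 0.1651]
tool_rot: [0.047, 0.999, -0.0, 0.0]
ft_force: [-1.9, -0.1, 5.1]
grip_width: 0.0118
```

Run:
```python
from h import *
o=sensors.get_obs();print(o['grip_width'],o['ft_force'],o['ft_torque'])
shot('wrist','w4.png')
```

```text
0.011829081404757065 [-1.93141487 -0.06095385  5.11722629] [-0.1279756   0.33410618 -0.03925262]
```

View pics/w4.png

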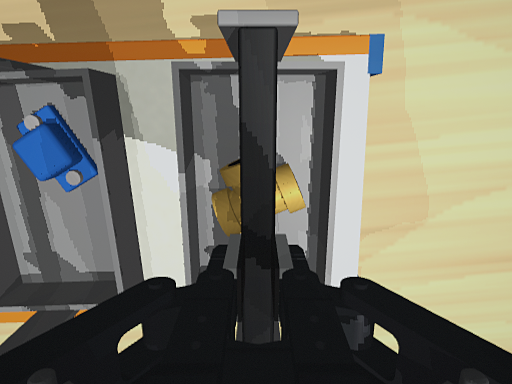

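The pads hold the bar. I'll make a small trial lift and check the level.

Request:
apply_moves(
  plan=[0,0,-0.001,0,0,0,0,0,-0.003,0,0,0,0,0,-0.006,0,0,0,0,0,-0.009,0,0,0,0,0,-0.012,0,0,0,0,0,-0.015,0,0,0,0,0,-0.018,0,0,0,0,0,-0.02,0,0,0,0,0,-0.02,0,0,0,0,0,-0.02,0,0,0],
)

```text
clock: 7.92
eef_pos: [0.5974, 0.1517, 0.1849]
tool_rot: [0.047, 0.999, -0.0, 0.0]
ft_force: [0.4, 0.6, -7.0]
grip_width: 0.0121
```

Run:
```python
from h import *
o=sensors.get_obs();print(o['grip_width'],o['ft_force'],o['ft_torque'],o['eef_pos'])
shot('wrist','w5.png');shot('side','s5.png')
a=cv2.imread('pics/s5.png')[100:220,230:350];b=cv2.imread('pics/w5.png');cv2.imwrite('pics/c5.png',np.hstack([cv2.resize(a,(384,384),interpolation=cv2.INTER_CUBIC),b[:, 60:460]]))
```

```text
0.01207457684571162 [ 0.38124056  0.58379369 -7.00736245] [-0.00321768 -0.01515598 -0.01564172] [0.59736792 0.15166674 0.18486684]
```

View pics/c5.png

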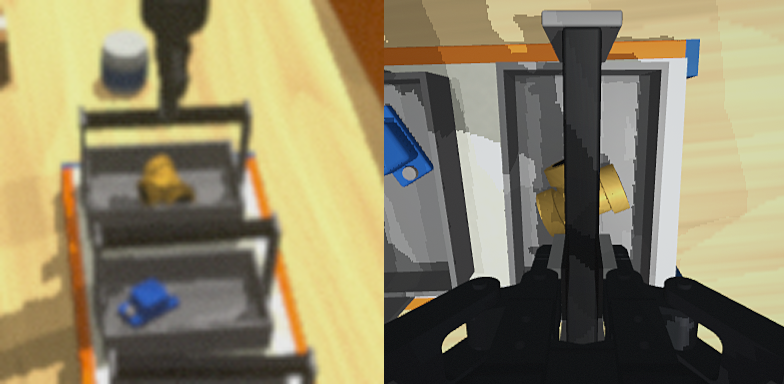

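The wrist carries the full weight (7 N) with a near-zero moment. The post top is at the same wrist-image pixels (217–298, 11–27) as before, so there was no tilt or slip. I'll lift the rest.

Request:
apply_moves(
  plan=[0,0,-0.003,0,0,0,0,0,-0.01,0,0,0,0,0,-0.02,0,0,0,0,0,-0.032,0,0,0,0,0,-0.045,0,0,0,0,0,-0.058,0,0,0,0,0,-0.07,0,0,0,0,0,-0.082,0,0,0,0,0,-0.092,0,0,0,0,0,-0.1,0,0,0,0,0,-0.104,0,0,0,0,0,-0.105,0,0,0],
)

```text
clock: 9.02
eef_pos: [0.5979, 0.1518, 0.2912]
tool_rot: [0.047, 0.999, -0.0, 0.001]
ft_force: [-0.3, -0.1, -6.4]
grip_width: 0.0118
```

Request:
apply_moves(
  plan=[0,0,0,0,0,0,0,0,0,0,0,0,0,0,0,0,0,0,0,0,0,0,0,0],
)

```text
clock: 9.35
eef_pos: [0.5969, 0.1516, 0.2888]
tool_rot: [0.047, 0.999, -0.001, -0.001]
ft_force: [-0.2, -1.2, -7.1]
grip_width: 0.0119
```

Run:
```python
from h import *
o=sensors.get_obs();print(o['grip_width'],o['ft_force'],o['ft_torque'],o['eef_pos'],o['tool_rot'])
shot('wrist','w6.png');c,P=shot('side','s6.png')
a=cv2.imread('pics/s6.png')[80:220,220:360];b=cv2.imread('pics/w6.png');cv2.imwrite('pics/c6.png',np.hstack([cv2.resize(a,(384,384),interpolation=cv2.INTER_CUBIC),b[:, 60:460]]))
```

```text
0.011887269189723774 [-0.17659852 -1.17724743 -7.07215837] [ 0.02147984  0.0480155  -0.03008031] [0.5969486  0.15159305 0.28878892] [ 4.67840569e-02  9.98904308e-01 -6.43803762e-04 -1.01014881e-03]
```

View pics/c6.png

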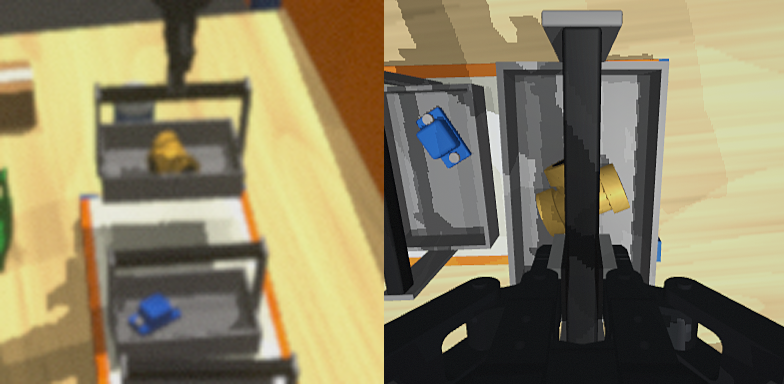

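The carrier is up about 12 cm, level, with the tee unmoved and the others undisturbed. Now I'll hold for 3 s.

Request:
apply_moves(
  plan=[0,0,0,0,0,0,0,0,0,0,0,0,0,0,0,0,0,0,0,0,0,0,0,0,0,0,0,0,0,0,0,0,0,0,0,0,0,0,0,0,0,0,0,0,0,0,0,0,0,0,0,0,0,0,0,0,0,0,0,0,0,0,0,0,0,0,0,0,0,0,0,0],
)

```text
clock: 10.45
eef_pos: [0.5973, 0.1517, 0.2897]
tool_rot: [0.047, 0.999, -0.0, -0.0]
ft_force: [-0.4, -0.1, -6.2]
grip_width: 0.0119
```

Request:
apply_moves(
  plan=[0,0,0,0,0,0,0,0,0,0,0,0,0,0,0,0,0,0,0,0,0,0,0,0,0,0,0,0,0,0,0,0,0,0,0,0,0,0,0,0,0,0,0,0,0,0,0,0,0,0,0,0,0,0,0,0,0,0,0,0,0,0,0,0,0,0,0,0,0,0,0,0],
)

```text
clock: 11.45
eef_pos: [0.5973, 0.1517, 0.2896]
tool_rot: [0.047, 0.999, -0.0, -0.0]
ft_force: [-0.2, -0.3, -7.6]
grip_width: 0.0119
```

Request:
apply_moves(
  plan=[0,0,0,0,0,0,0,0,0,0,0,0,0,0,0,0,0,0,0,0,0,0,0,0,0,0,0,0,0,0,0,0,0,0,0,0,0,0,0,0,0,0,0,0,0,0,0,0,0,0,0,0,0,0,0,0,0,0,0,0,0,0,0,0,0,0,0,0,0,0,0,0],
)

```text
clock: 12.45
eef_pos: [0.5973, 0.1517, 0.2896]
tool_rot: [0.047, 0.999, -0.0, -0.0]
ft_force: [-0.4, -0.4, -6.8]
grip_width: 0.0121
```

Run:
```python
from h import *
o=sensors.get_obs();print(o['clock'],o['grip_width'],o['ft_force'],o['ft_torque'],o['eef_pos'],abs(o['joint_vel']).max())
shot('wrist','w7.png');shot('top','t7.png')
a=cv2.imread('pics/w6.png').astype(int);b=cv2.imread('pics/w7.png').astype(int)
print('diff',(abs(a-b).max(2)>40).mean())
cv2.imwrite('pics/c7.png',np.hstack([cv2.resize(cv2.imread('pics/t7.png')[60:310,20:450],(430,250)),b[:250,90:440].astype(np.uint8)]))
```

```text
12.45 0.012120483060962868 [-0.38272896 -0.41321444 -6.76269305] [ 0.03759803 -0.03663419 -0.03659862] [0.59730911 0.15167363 0.28962235] 0.0015989923795034155
diff 0.0103302001953125
```

View pics/c7.png

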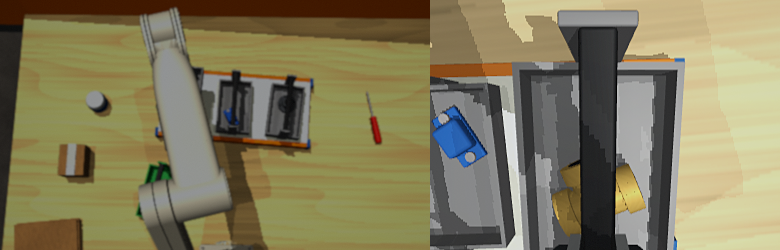

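The carrier is held steady, the tee is in place, and everything else looks untouched, so I'm handing in.

```bash
python3 -c "
from workcell import bot
print(bot.job_done())"
```

```text
the job is handed in; nothing more can be done
None
```

I lifted caddy_1, the carrier at the robot's left with the brass tee in it, by its black handle. I handed the job in at about 12.5 s with the arm still holding it up.

- **Height:** the tool rose 124 mm with no sign of the handle slipping, so the underside is about 12 cm above the stand's top.
- **Still:** over the 3 s hold, the tool position changed by no more than about 1 mm, nearly all of it settling in the first second. The grip opening stayed constant.
- **Level:** the wrist force was about 7 N with almost no moment. The handle post stayed at the same place in the wrist images.
- **Tee and other things:** the tee stayed where it was in the tray. The other carriers and their contents, and the carton, tin and screwdriver, looked undisturbed.

Two things did not go as expected:

- **Wrist turn:** on the way in, the last joint reached its 3.14 range limit. I saw this well clear of the carriers and switched to the grasp turned by half a turn.
- **Grip opening:** it reads 12 mm on a 16 mm bar. I took that as the pads giving under load, and the hold stayed firm.

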